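Stir the catalyst pellets and hold the rod over the suction port

TASK

Take the blue-handled rod out of its holder and stir the pellets in the white dish, with the rod's tip down among them, until every pellet lies at least a centimetre from where it lay at first; keep them all in the dish. Then carry the rod over the gas line without touching the line, and finish still holding it, upright and still, with its tip centred about 1 cm above the mouth of the suction port on the steel bridge stand and never touching the stand, so that the suction can draw the dust off. Leave the dish and everything else where they stand.

Things in the scene. Friction and masses are not known exactly. Their poses are not given: they have to be found in the camera images.
- rod_grip (a point): the stirring rod, 145 mm long in all, standing upright in the holder at the start: blue plastic round handle 22 mm in diameter and 60 mm long at the top, below it a 10 mm steel shaft 85 mm long with a round end. This point is the middle of the handle, on the rod's axis, 115 mm above the rod's lower end and 30 mm below its top; z is the rod's axis, up. Mass about 0.1 kg
- rod_tip (a point): the lower end of the same rod, on its axis (inside the holder's hole at the start); z points up the rod
- holder_top (a point): aluminium holder block 60 x 60 x 50 mm, screwed down, with a 40 mm deep hole of 12 mm diameter in the middle of its top. This point is the middle of the top, 50 mm above the table. The rod's lower end rests on the hole's floor, 40 mm below
- dish_floor (a point): heavy (0.7 kg) white ceramic dish standing on the table, round, straight-walled, 92 mm outside, 82 mm inside diameter, 45 mm high, its inside floor flat. This point is the middle of the inside floor, 6 mm above the table; the rim is 39 mm above this point
- bridge: steel bridge stand screwed to the table: a U-shaped plate whose flat top is 100 x 130 mm (own x, y; feet reach 172 mm along y), 80 mm high, with the suction port in the middle of its top. Origin on the table under the port, z up
- port (a point): mouth of the suction port on the bridge stand: an upright steel collar, 36 mm outside and 24 mm inside diameter, open at the top, rising 20 mm out of a 60 mm aluminium flange. This point is the centre of the mouth, level with the collar's top edge, 100 mm above the table; z up, x and y as the stand's
- gasline: steel gas line fixed to the table on two feet, between the dish and holder on one side and the bridge stand on the other: a tube 360 mm long along its own x, axis 72 mm above the table, fittings 20 mm thick; red valve lever on top in the middle, reaching 106 mm above the table; a round gauge 56 mm across near its +x end (170 mm from the middle), reaching 175 mm above the table. Origin on the table under the middle of the tube
- line_mid (a point): point on the same gas line, straight above its middle, at the height of the top of the red lever (106 mm above the table); x along the tube
- bead0_center (a point): green catalyst pellet, a ball 16 mm in diameter, 10 g, rolling free on the floor of the dish; this point is its centre
- bead1_center (a point): orange catalyst pellet, a ball 16 mm in diameter, 10 g, rolling free on the floor of the dish; this point is its centre
- bead2_center (a point): green catalyst pellet, a ball 16 mm in diameter, 10 g, rolling free on the floor of the dish; this point is its centre
- bead3_center (a point): orange catalyst pellet, a ball 16 mm in diameter, 10 g, rolling free on the floor of the dish; this point is its centre
- bead4_center (a point): green catalyst pellet, a ball 16 mm in diameter, 10 g, rolling free on the floor of the dish; this point is its centre
- bead5_center (a point): orange catalyst pellet, a ball 16 mm in diameter, 10 g, rolling free on the floor of the dish; this point is its centre
- washbottle: white plastic wash bottle with a red cap, 60 mm across, 150 mm tall, a bystander; origin at the centre of its underside
- jar: amber glass jar with a white cap, 64 mm across, 80 mm tall, a bystander; origin at the centre of its underside
- clamp: loose steel clamp ring lying flat, 64 mm outside, 44 mm inside, 18 mm high, a bystander; origin at the centre of its underside
- blank: aluminium blank flange, 54 mm across with a 24 mm stub on top, 30 mm tall, a bystander; origin at the centre of its underside
- wrench: steel wrench 160 mm long lying flat along its own x, a bystander; origin at mid-length, underside
- rod: the same rod as a whole; origin at its lower end, z up its axis
- dish: the same dish as a whole; origin at the centre of its underside

How it is judged:
On the way, in this order (a step that is already met when the one before it is completed fails the run):
1. the held rod's tip is down among the pellets in the dish (contact force between rod and the fingers above 0.5 N and z of rod_tip in the frame of dish_floor between -0.005 and 0.014 m and horizontal distance between rod_tip and dish_floor below 0.04 m), for 0.1 s.
2. the pellets are stirred: at one moment, with the held rod's tip still down among them, every pellet lies more than 8 mm from where it lay at the start (all of step 1 and distance of each of bead0_center, bead1_center, bead2_center, bead3_center, bead4_center, bead5_center from where it was at the start of the episode above 0.008 m).
3. the held rod's tip passes over the gas line's tube (contact force between rod and the fingers above 0.5 N and z of rod_tip in the frame of line_mid above -0.025 m and y of rod_tip in the frame of line_mid between -0.03 and 0.03 m and x of rod_tip in the frame of line_mid between -0.19 and 0.18 m).
At the end, for the whole second after the job is handed in: The gripper holds the rod, at rest (under 20 mm/s) and upright within 0.15 rad; its tip is 3 to 22 mm above the mouth of the suction port and within 9 mm of its axis; rod and fingers do not touch the stand; all six pellets are in the dish (contact force between rod and the fingers above 0.5 N and z of rod_tip in the frame of port between 0.003 and 0.022 m and horizontal distance between rod_tip and port below 0.009 m and angle between rod_grip's own z axis and vertical below 0.15 rad and linear speed of rod below 0.02 m/s and contact force between each of rod, the fingers and bridge below 0.05 N and horizontal distance between each of bead0_center, bead1_center, bead2_center, bead3_center, bead4_center, bead5_center and dish_floor below 0.04 m and z of each of bead0_center, bead1_center, bead2_center, bead3_center, bead4_center, bead5_center in the frame of dish_floor below 0.035 m); the arm keeps its last pose, push and grip.
It fails at once if the gas line is struck (over 1 N) by rod or robot (contact force between gasline and rod above 1 N or contact force between gasline and the fingers above 1 N or contact force between gasline and the arm above 1 N).
It fails at once if the bridge stand is struck (over 1 N) by rod or robot (contact force between bridge and rod above 1 N or contact force between bridge and the fingers above 1 N or contact force between bridge and the arm above 1 N).
It fails at once if the dish is shoved more than 20 mm (distance of dish_floor from where it was at the start of the episode above 0.02 m).
It fails at once if a bystander is moved more than 20 mm (distance of any of washbottle, jar, clamp, blank, wrench from where it was at the start of the episode above 0.02 m).
It also fails if it takes over 58 s, if anything falls off the work surface, if the arm or the gripper's body presses on something with over 40 N, if the wrist force passes 120 N, or if a joint passes its speed limit or range.

ROBOT

A 6-joint arm with a two-finger parallel gripper is mounted at the origin on the work surface. World frame = base frame: x ahead of the robot, y to its left, z up, the work surface at z = 0. Lengths are in m, angles in rad, forces in N, time in s.
With the tool pointing down it reaches from about 0.35 to 0.975 m from the base axis. Payload 4.9 kg.
Tool frame: the origin (TCP) lies at the very end of the fingers, on their centre line; the grasp point (between the pads) lies 19 mm behind it; z points along the fingers, y is the line along which they close (so a half turn about z gives the same grasp; the last joint's range is limited). The gripper opens to 85 mm and grips with 20 to 120 N. Pads are 22 mm wide; open, the fingers measure 114 mm over their backs; the gripper's body (76 mm by 85 mm) begins 54 mm behind the grasp point. The pads swing forward as they close: fully open they stand 13 mm farther back than shut.
Start: joints at [-1.327, 0.053, 1.613, -0, 1.476, -0.119], TCP at [0.222, -0.584, 0.231] pointing down, gripper open.
Joint ranges: [-3.01, 3.01], [-1.01, 2.22], [0.06, 2.58], [-1.02, 4.17], [0.09, 2.62], [-3.14, 3.14]. Speed limits (rad/s): [2.57, 2.57, 3.14, 3.14, 3.14, 3.14].

INTERFACE

Orientations are given as a rotation vector (axis times angle).
In Python, from station import ctrl, imaging gives the robot as it stands.
- The arm moves only by the tool play_rows, never from a script. Its argument "series" is a list of rows, each a list of 3 entries, a list of its own where there are three numbers: the opening, from 0 (shut) to 1 (fully open), then the shift along the tool's x, y, z each as a share of 0.05 m, from -1 to 1, then the turn, a rotation vector about the tool's x, y, z each as a share of 8 degrees, from -1 to 1. In form: [[grip, [dx, dy, dz], [ax, ay, az]], ...]. A call has 1 to 8 rows; each row shifts and turns the commanded pose from where the row before left it, along the tool's axes as they then stand; what a row does not reach is not made up. A row lasts 1/8 s, in which the tool goes at most 62.5 mm and 10.7 degrees, less where a joint would pass 70% of its speed; a pose out of reach is approached as far as the arm can. A call with a number of a shift or a turn outside -1 to 1 is refused whole. A call with a gripper value outside its range is refused whole. The fingers move at their own pace and stop on an object; "force" is the grip in N (left out, the last holds). Time passes only in rows, so rows that do not move let the fingers close. It gives the time, the measured TCP pose, the force, the opening and the grip force at its end, in the units of the state.
- ctrl.get_obs(): the state, without advancing time (a new reading comes with each control period).
- imaging.get_image(name): name is "side" or "top"; returns a dict with "color" (384x512x3 uint8, blue, green, red), "fx", "fy", "cx", "cy" (pixels), "extrinsics" (4x4, takes a point from world to camera coordinates). Camera axes: x right, y down, z forward; pixel columns grow to the right and rows downward; lengths in m; the calibration is good to about 2 mm. A picture is of the moment at which its call begins. There is no depth.
- ctrl.finish_job(): hands the job in; it is judged then, once.
The state is a dict: "t": time; "q": joint angles; "dq": joint speeds; "effort": joint torques, N m; "tool_pos": TCP position; "tool_rot": TCP orientation; "contact_force": force on the tool from outside, world axes, zero at the start; "wrist_torque": the same for the moment, N m; "opening": finger opening in m; "grip_force": force on a finger pad.
Only numpy, scipy, OpenCV 4.12 (cv2) and the standard library are available. Lean on these libraries where they do the work, as an engineer would, in place of code of your own. Each camera call takes 0.05 s, during which the arm holds its last target. There are 200 camera calls.

## Working session

There is one attempt and no reset: what is moved stays moved. The work goes in short steps, Python scripts to look and compute and a tool call to move; the robot and the scene stay as the last step left them, time stands still between calls to the robot, and variables do not carry over. Pictures are saved under pics/ and viewed, at most 10 in all, crops included, and the job is handed in when it is done.

Besides the shell and the picture viewer there is one more tool, called after "Emit:" as a command line: name --argument value ..., lists and objects as JSON in quotes. play_rows: Moves the arm, as the interface text tells. Shift numbers are shares of 0.05 m and turn numbers shares of 8 degrees, none past 1 either way. Its arguments: {"type":"object","properties":{"series":{"type":"array"},"force":{"type":"number"}},"required":["series"]}

```bash
mkdir -p pics; cat > h.py <<'E'
import cv2,numpy as np
from station import ctrl,imaging
def snap(n,f):
    d=imaging.get_image(n); cv2.imwrite(f,d["color"]); np.savez(f+'.npz',**{k:np.array(d[k]) for k in("color","fx","fy","cx","cy","extrinsics")}); return d
def ray(d,u,v,z):
    E=np.array(d["extrinsics"]);R,t=E[:3,:3],E[:3,3]
    c=-R.T@t; r=R.T@np.array([(u-d["cx"])/d["fx"],(v-d["cy"])/d["fy"],1]); return c+r*(z-c[2])/r[2]
def proj(d,p):
    E=np.array(d["extrinsics"]);q=E[:3,:3]@np.array(p)+E[:3,3];return d["fx"]*q[0]/q[2]+d["cx"],d["fy"]*q[1]/q[2]+d["cy"]
E
python3 - <<'E'
from h import *
for n in("top","side"):
    d=snap(n,f"pics/{n}0.png");E=d["extrinsics"];print(n,d["fx"],d["cx"],d["cy"],np.round(-E[:3,:3].T@E[:3,3],3),np.round(E[:3,:3],2).tolist())
    cv2.imwrite(f"pics/{n}0b.png",cv2.resize(d["color"],(800,600),interpolation=cv2.INTER_CUBIC))
o=ctrl.get_obs();print(o)
E
```

```text
top 388.5563903334855 252.15812715100952 192.35477800992888 [0.54  0.041 1.094] [[-0.02, -1.0, 0.01], [-1.0, 0.02, -0.03], [0.02, -0.01, -1.0]]
side 392.73325652059975 259.38029951618597 195.34636981870088 [0.153 0.537 0.879] [[-0.78, -0.62, -0.01], [-0.47, 0.6, -0.65], [0.41, -0.5, -0.76]]
{'t': 0.1, 'q': array([-1.32699767e+00,  5.32897871e-02,  1.61415668e+00,  1.24619678e-05,
        1.47598785e+00, -1.19018673e-01]), 'dq': array([ 1.63416476e-03,  3.43604643e-05, -3.16309987e-03,  4.91408369e-04,
       -4.84978360e-04,  1.19095920e-03]), 'effort': array([-5.05917924e-04, -3.94908714e+01, -3.71360779e+01, -1.72442378e-04,
        3.94756251e-03,  2.70200212e-05]), 'tool_pos': array([ 0.22167517, -0.58376872,  0.23018661]), 'tool_rot': array([-3.08823241e+00, -5.66457794e-01,  1.60828302e-04]), 'contact_force': array([-0.70028213, -0.4639791 , -0.20547135]), 'wrist_torque': array([-0.02029777,  0.03242935, -0.01785103]), 'grip_force': 0.0, 'opening': 0.08521306134631919}
```

View pics/top0b.png

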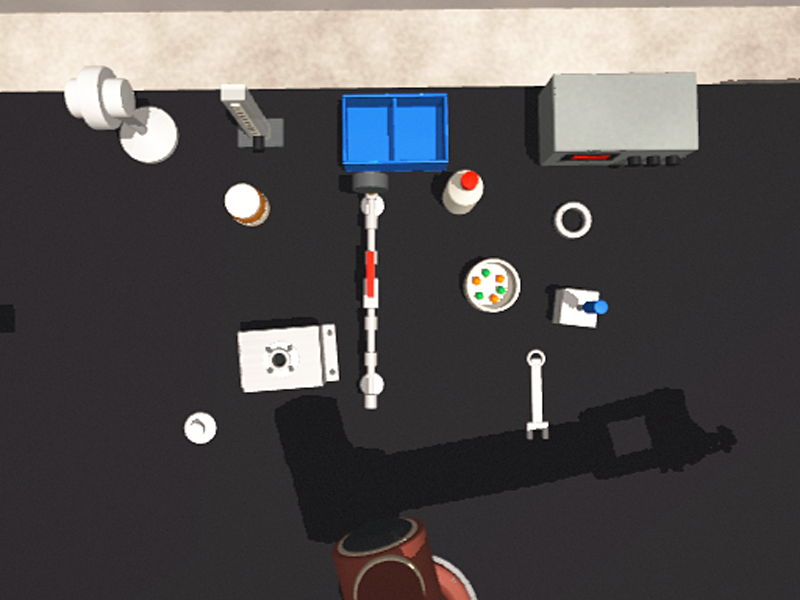

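View pics/side0b.png

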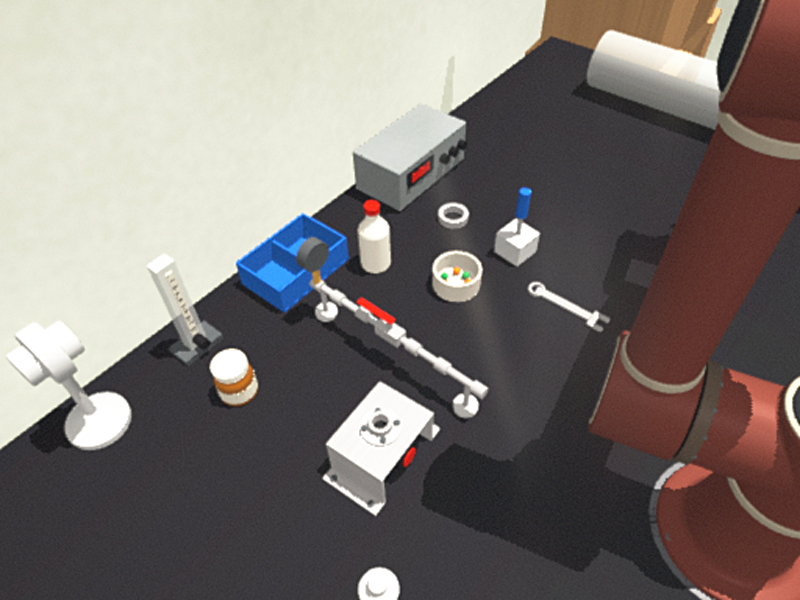

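The top view shows the rod's handle at about (600,307), the dish at (491,285), the port at (279,359), and the gas line running along column 371 (all in 800-px coordinates). I'll measure these next.

```bash
python3 - <<'E'
from h import *
L=lambda n:dict(np.load(f"pics/{n}0.png.npz"))
t,s=L("top"),L("side")
def blob(d,m,name,z,lo=8):
    n,_,st,c=cv2.connectedComponentsWithStats(m.astype(np.uint8))
    for i in range(1,n):
        if st[i,4]>=lo: print(name,np.round(c[i],1),st[i].tolist(),np.round(ray(d,*c[i],z)[:2],4))
def masks(d):
    h=cv2.cvtColor(d["color"],cv2.COLOR_BGR2HSV).astype(int);H,S,V=h[...,0],h[...,1],h[...,2];k=(S>130)&(V>60)
    return k&(H>100)&(H<125),k&(H>45)&(H<90),k&(H>8)&(H<22)
for n,d in(("top",t),("side",s)):
    b,g,o=masks(d); blob(d,b,n+" blue",.125);blob(d,g,n+" green",.014,4);blob(d,o,n+" orange",.014,4)
k=1.5625
for nm,u,v,z in[("holderTL",557,288,.05),("holderBL",554,322,.05),("holderTR",599,291,.05),("holderBR",596,328,.05),("dishrim",491.5,285.5,.045),("port",279,359.5,.1),("lineTop",371,205,.072),("lineBot",371,385,.072),("leverT",370,251,.106),("leverB",370,297,.106),("brTL",239,332,.08),("brTR",322,326,.08),("brBL",243,391,.08),("brBR",324,385,.08),("clamp",573,220,.018)]:
    print(nm,np.round(ray(t,u/k,v/k,z)[:2],4))
for nm,u,v,z in[("port",381,424,.1),("dishrim",457,268,.045),("handletop",525,190,.155)]: print("side",nm,np.round(ray(s,u/k,v/k,z)[:2],4))
a=cv2.resize(t["color"][170:220,345:395],(400,400),interpolation=cv2.INTER_CUBIC);b=cv2.resize(t["color"][205:255,150:200],(400,400),interpolation=cv2.INTER_CUBIC)
cv2.imwrite("pics/c1.png",np.hstack([b,a]))
E
```

```text
top blue [252.6  84.3] [219, 59, 68, 51, 3400] [0.8353 0.0224]
top blue [381. 196.] [373, 192, 16, 9, 113] [ 0.5495 -0.2946]
top green [310.5 174.1] [309, 172, 4, 5, 15] [ 0.6148 -0.1371]
top green [320.2 185.2] [318, 183, 5, 5, 15] [ 0.5835 -0.1635]
top green [306.5 188.7] [305, 187, 4, 4, 14] [ 0.5743 -0.1251]
top orange [162.4 134.7] [148, 120, 22, 23, 90] [0.731  0.2736]
top orange [304.4 179.2] [302, 177, 6, 5, 20] [ 0.6009 -0.1196]
top orange [319.6 177.8] [317, 176, 6, 5, 20] [ 0.604  -0.1623]
top orange [315.7 190.8] [314, 189, 5, 5, 19] [ 0.568  -0.1507]
side blue [334.5 129.5] [330, 120, 10, 20, 149] [ 0.5476 -0.2964]
side blue [185.2 167.6] [151, 137, 73, 63, 2265] [0.7823 0.0846]
side green [284. 176.] [283, 175, 3, 3, 9] [ 0.6125 -0.1408]
side green [297.6 175.4] [296, 174, 4, 4, 10] [ 0.5815 -0.168 ]
side orange [350.   5.] [349, 2, 3, 7, 7] [ 1.0396 -1.2732]
side orange [432.1   4.1] [430, 2, 6, 6, 9] [ 0.724  -1.5216]
side orange [454.2   9.6] [452, 6, 5, 9, 12] [ 0.6164 -1.528 ]
side orange [456.5  14.9] [455, 12, 4, 6, 8] [ 0.5877 -1.4806]
side orange [347.8  20.5] 
[... 552 characters left out ...]
e orange [202.1 176.7] [200, 173, 5, 9, 31] [0.8066 0.0137]
side orange [298.2 178.8] [297, 178, 3, 3, 6] [ 0.5721 -0.1574]
side orange [150.7 245. ] [137, 232, 25, 20, 166] [0.7416 0.2747]
side orange [154.9 257.6] [147, 254, 16, 6, 18] [0.7038 0.2937]
holderTL [ 0.5829 -0.2548]
holderBL [ 0.5243 -0.2483]
holderTR [ 0.5766 -0.3275]
holderBR [ 0.5128 -0.3207]
dishrim [ 0.5892 -0.1425]
port [0.4714 0.2165]
lineTop [0.7272 0.0634]
lineBot [0.4242 0.0681]
leverT [0.6457 0.0655]
leverB [0.5707 0.0666]
brTL [0.5168 0.2859]
brTR [0.5245 0.148 ]
brBL [0.4189 0.2802]
brBR [0.4264 0.1459]
clamp [ 0.7052 -0.2954]
side port [0.4643 0.2188]
side dishrim [ 0.5871 -0.1464]
side handletop [ 0.5467 -0.2957]
```

View pics/c1.png

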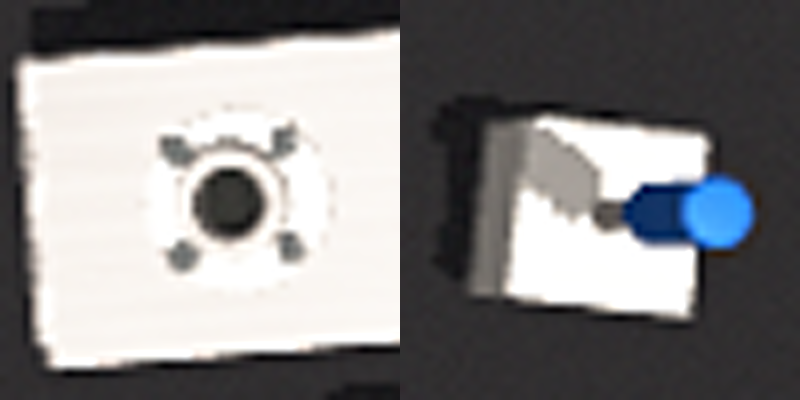

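The crop shows the port hole centre at about (178.1,230.1) and the handle's top face at about (384.3,196.1) in native pixels, and the rod is upright in the middle of the holder. I'll refine these values and work out the tool axes.

```bash
cat >> h.py <<'E'
from scipy.spatial.transform import Rotation as Ro
def plan(target,o=None):
    o=o or ctrl.get_obs();R=Ro.from_rotvec(o["tool_rot"]).as_matrix();return R.T@(np.array(target)-o["tool_pos"])
E
python3 - <<'E'
from h import *
L=lambda n:dict(np.load(f"pics/{n}0.png.npz"))
t,s=L("top"),L("side")
print(np.round(Ro.from_rotvec(ctrl.get_obs()["tool_rot"]).as_matrix(),4).tolist())
print("rod top",ray(t,384.3,196.06,.155)); print("port top",ray(t,178.06,230.06,.1))
print("port side pred",proj(s,ray(t,178.06,230.06,.1)))
# dish: interior/rim in top: outer bright ellipse
for nm,d,c,z in(("top",t,(314.5,182.5),.045),("side",s,(292,172),.045)):
    g=cv2.cvtColor(d["color"],cv2.COLOR_BGR2GRAY);m=(g>70).astype(np.uint8)
    n,lab,st,ce=cv2.connectedComponentsWithStats(m);l=np.argmin([np.hypot(*(ce[i]-c))+1e3*(st[i,4]<200) for i in range(n)])
    print(nm,"dish",st[l],ce[l],ray(d,*ce[l],.045),ray(d,*ce[l],.022))
a=cv2.resize(s["color"][245:295,220:270],(400,400),interpolation=cv2.INTER_CUBIC);b=cv2.resize(s["color"][150:200,265:315],(400,400),interpolation=cv2.INTER_CUBIC);e=cv2.resize(t["color"][157:207,290:340],(400,400),interpolation=cv2.INTER_CUBIC)
cv2.imwrite("pics/c2.png",cv2.resize(np.hstack([a,b,e]),(798,266),interpolation=cv2.INTER_AREA))
E
```

```text
[[0.9349, 0.3549, -0.0004], [0.3549, -0.9349, 0.0018], [0.0002, -0.0018, -1.0]]
rod top [ 0.54896055 -0.2921535   0.155     ]
port top [0.47146352 0.21778862 0.1       ]
port side pred (np.float64(241.6887222165427), np.float64(269.323150501094))
top dish [ 297  165   36   35 1006] [314.65705765 182.3667992 ] [ 0.59016399 -0.14275382  0.045     ] [ 0.59127233 -0.14678317  0.022     ]
side dish [ 276  129   59  149 2340] [300.87863248 189.11452991] [ 0.52827227 -0.10460158  0.045     ] [ 0.53862318 -0.12230475  0.022     ]
```

View pics/c2.png

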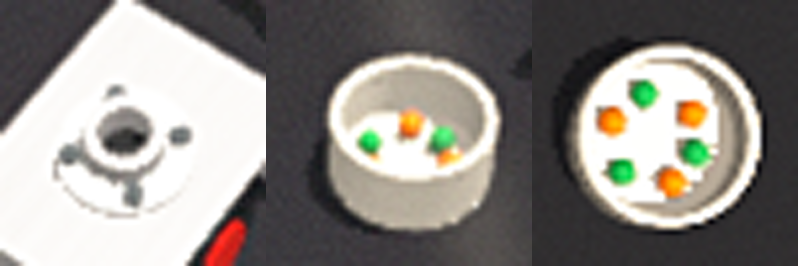

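The crops put the port mouth at about (242.9,268.6) in the side view, and the dish rim centre at about (292.4,171.5) in side and (315.8,182.1) in top. The six pellets form a ring with the middle free.

```bash
python3 - <<'E'
from h import *
L=lambda n:dict(np.load(f"pics/{n}0.png.npz"))
t,s=L("top"),L("side")
print("port",ray(s,242.9,268.6,.1),"dish",ray(s,292.4,171.5,.045),ray(t,315.8,182.1,.045))
print(plan([.549,-.2935,.231])/.05)
E
```

```text
port [0.47050806 0.21469301 0.1       ] dish [ 0.58730177 -0.14634158  0.045     ] [ 0.59083835 -0.14586918  0.045     ]
[ 8.18070586 -3.10406654 -0.00870646]
```

Emit:
play_rows --series '[[1, [0.9, -0.34, 0], [0, 0, 0]], [1, [1, -0.38, 0], [0, 0, 0]], [1, [1, -0.38, 0], [0, 0, 0]], [1, [1, -0.38, 0], [0, 0, 0]], [1, [1, -0.38, 0], [0, 0, 0]], [1, [1, -0.38, 0], [0, 0, 0]], [1, [1, -0.38, 0], [0, 0, 0]], [1, [1, -0.38, 0], [0, 0, 0]]]' --force 60

```text
t: 1.1
tool_pos: [0.5388, -0.3024, 0.2308]
tool_rot: [-3.09, -0.567, 0.001]
contact_force: [-0.4, -0.0, -0.3]
opening: 0.0855
grip_force: 0.0
```

Emit:
play_rows --series '[[1, [0.28, -0.1, 0], [0, 0, 0]], [1, [0, 0, 0], [0, 0, 0]], [1, [0, 0, 0], [0, 0, 0]]]'

```text
t: 1.48
tool_pos: [0.5482, -0.2952, 0.231]
tool_rot: [3.09, 0.565, -0.001]
contact_force: [0.6, -0.1, 0.6]
opening: 0.0854
grip_force: 0.0
```

```bash
python3 - <<'E'
from h import *
o=ctrl.get_obs();print(o["t"],o["tool_pos"],o["tool_rot"],plan([.549,-.294,.106])/.05)
ims=[]
for n in("top","side"):
    d=snap(n,f"pics/{n}1.png"); u,v=map(int,proj(d,[.549,-.294,.15])); c=d["color"][max(v-35,0):v+35,u-35:u+35]; print(n,u,v,c.shape); ims.append(cv2.resize(c,(390,390),interpolation=cv2.INTER_CUBIC))
cv2.imwrite("pics/c3.png",np.hstack(ims))
E
```

```text
1.475 [ 0.54823763 -0.29520676  0.23104936] [ 3.09043571e+00  5.64620940e-01 -1.23650591e-03] [ 0.02473417 -0.01683581  2.50097109]
top 384 196 (70, 70, 3)
side 334 122 (70, 70, 3)
```

View pics/c3.png

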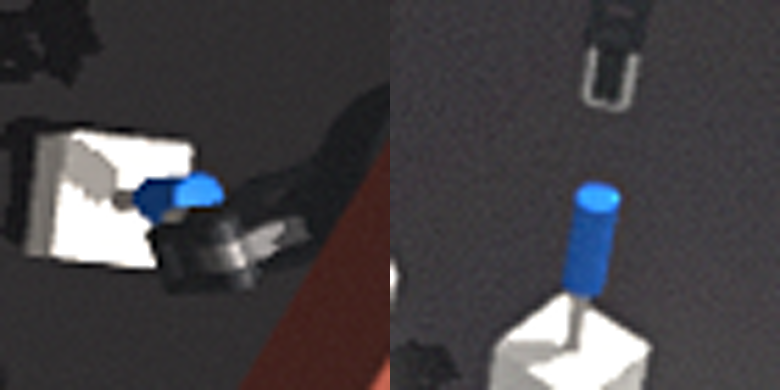

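The rod is upright under the open fingers, with its handle top at about (595,198) in the side crop. I'll go down and grip.

Emit:
play_rows --series '[[1, [0.02, -0.02, 0.4], [0, 0, 0]], [1, [0, 0, 0.6], [0, 0, 0]], [1, [0, 0, 0.6], [0, 0, 0]], [1, [0, 0, 0.5], [0, 0, 0]], [1, [0, 0, 0.4], [0, 0, 0]], [1, [0, 0, 0], [0, 0, 0]], [0.4, [0, 0, 0], [0, 0, 0]], [0.1, [0, 0, 0], [0, 0, 0]]]' --force 60

```text
t: 2.58
tool_pos: [0.5506, -0.2935, 0.1079]
tool_rot: [3.088, 0.566, 0.003]
contact_force: [-0.6, -0.9, -0.0]
opening: 0.0515
grip_force: 0.0
```

Emit:
play_rows --series '[[0, [0, 0, 0], [0, 0, 0]], [0, [0, 0, 0], [0, 0, 0]], [0, [0, 0, 0], [0, 0, 0]], [0, [0, 0, 0], [0, 0, 0]], [0, [0, 0, 0], [0, 0, 0]], [0, [0, 0, 0], [0, 0, 0]]]'

```text
t: 3.32
tool_pos: [0.5502, -0.2933, 0.1071]
tool_rot: [3.089, 0.567, 0.002]
contact_force: [0.0, 0.8, 5.4]
opening: 0.0208
grip_force: 58.7
```

Emit:
play_rows --series '[[0, [0, 0, -0.1], [0, 0, 0]], [0, [0, 0, -0.25], [0, 0, 0]], [0, [0, 0, -0.3], [0, 0, 0]], [0, [0, 0, -0.3], [0, 0, 0]], [0, [0, 0, -0.3], [0, 0, 0]], [0, [0, 0, -0.2], [0, 0, 0]], [0, [0, 0, 0], [0, 0, 0]]]'

```text
t: 4.2
tool_pos: [0.5503, -0.2933, 0.1802]
tool_rot: [3.089, 0.566, 0.002]
contact_force: [0.9, -0.3, -1.3]
opening: 0.0204
grip_force: 58.9
```

```bash
python3 - <<'E'
from h import *
o=ctrl.get_obs();print(o["t"],o["tool_pos"],o["opening"],o["grip_force"],plan([.589,-.146,.178])/.05)
E
```

```text
4.2 [ 0.55025583 -0.29330399  0.18024521] 0.020443120071252437 58.93586754798889 [ 1.76985344 -2.47944395  0.0427002 ]
```

Emit:
play_rows --series '[[0, [0.2, -0.3, 0], [0, 0, 0]], [0, [0.4, -0.55, 0], [0, 0, 0]], [0, [0.45, -0.63, 0], [0, 0, 0]], [0, [0.4, -0.55, 0], [0, 0, 0]], [0, [0.32, -0.45, 0], [0, 0, 0]], [0, [0, 0, 0], [0, 0, 0]], [0, [0, 0, 0], [0, 0, 0]]]'

```text
t: 5.08
tool_pos: [0.5881, -0.1453, 0.1781]
tool_rot: [-3.09, -0.568, 0.002]
contact_force: [0.6, -0.2, -0.9]
opening: 0.0207
grip_force: 59.0
```

```bash
python3 - <<'E'
from h import *
o=ctrl.get_obs();print(o["t"],o["tool_pos"],o["tool_rot"],plan([.589,-.146,.178])/.05)
p=o["tool_pos"]; ims=[]
for n in("top","side"):
    d=snap(n,f"pics/{n}2.png"); u,v=map(int,proj(d,[.589,-.146,.06])); c=d["color"][max(v-35,0):v+35,u-35:u+35]; print(n,u,v,"tip pred",proj(d,p-[0,0,.097]),"handle bottom",proj(d,p-[0,0,.012]));ims.append(cv2.resize(c,(390,390),interpolation=cv2.INTER_CUBIC))
cv2.imwrite("pics/c4.png",np.hstack(ims))
E
```

```text
5.075 [ 0.58809141 -0.14526932  0.17813616] [-3.08956437e+00 -5.67520952e-01  1.79133549e-03] [0.01179488 0.02011909 0.0026998 ]
top 316 182 tip pred (np.float64(318.0355947301782), np.float64(182.4404956386966)) handle bottom (np.float64(324.510925548519), np.float64(180.64202797531388))
side 292 167 tip pred (np.float64(292.59572652867536), np.float64(162.8314461186104)) handle bottom (np.float64(294.19689847244456), np.float64(140.45030744557982))
```

View pics/c4.png

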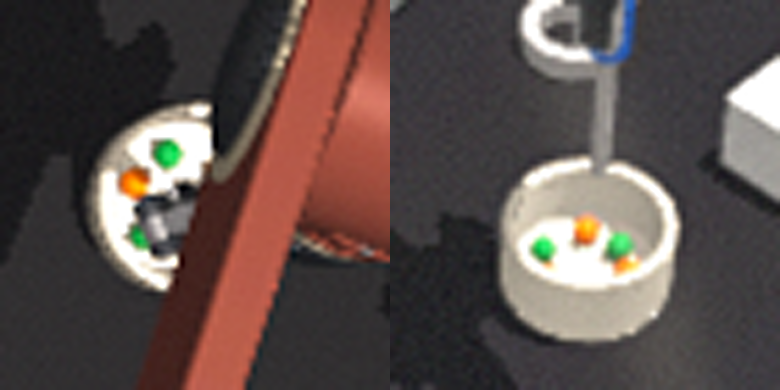

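The tip is at about (294,162) in the side view, within 3 mm of the prediction, and the rod is upright. The offset matches the one seen at the port, so it is camera bias. I'll lower it into the free middle of the dish.

Emit:
play_rows --series '[[0, [0.04, 0.01, 0.2], [0, 0, 0]], [0, [0, 0, 0.35], [0, 0, 0]], [0, [0, 0, 0.35], [0, 0, 0]], [0, [0, 0, 0.3], [0, 0, 0]], [0, [0, 0, 0.2], [0, 0, 0]], [0, [0, 0, 0.04], [0, 0, 0]], [0, [0, 0, 0], [0, 0, 0]], [0, [0, 0, 0], [0, 0, 0]]]'

```text
t: 6.18
tool_pos: [0.5911, -0.1456, 0.1078]
tool_rot: [3.089, 0.567, 0.002]
contact_force: [0.1, -0.3, -0.7]
opening: 0.0204
grip_force: 59.0
```

```bash
python3 - <<'E'
import numpy as np
th=np.arange(1,33)*np.pi/8; r=np.minimum(np.arange(1,33)*6,24); r[-4:]=[24,16,8,0]
P=np.c_[r*np.cos(th),r*np.sin(th)]/50
D=np.diff(np.vstack([[0,0],P]),axis=0)
print(np.round(D,2).tolist())
E
```

```text
[[0.11, 0.05], [0.06, 0.12], [-0.03, 0.16], [-0.14, 0.15], [-0.18, -0.04], [-0.16, -0.1], [-0.1, -0.16], [-0.04, -0.18], [0.04, -0.18], [0.1, -0.16], [0.16, -0.1], [0.18, -0.04], [0.18, 0.04], [0.16, 0.1], [0.1, 0.16], [0.04, 0.18], [-0.04, 0.18], [-0.1, 0.16], [-0.16, 0.1], [-0.18, 0.04], [-0.18, -0.04], [-0.16, -0.1], [-0.1, -0.16], [-0.04, -0.18], [0.04, -0.18], [0.1, -0.16], [0.16, -0.1], [0.18, -0.04], [0.18, 0.04], [0.04, 0.22], [-0.08, 0.17], [-0.15, 0.06]]
```

Emit:
play_rows --series '[[0, [0.11, 0.05, 0.02], [0, 0, 0]], [0, [0.06, 0.12, 0], [0, 0, 0]], [0, [-0.03, 0.16, 0], [0, 0, 0]], [0, [-0.14, 0.15, 0], [0, 0, 0]], [0, [-0.18, -0.04, 0], [0, 0, 0]], [0, [-0.16, -0.1, 0], [0, 0, 0]], [0, [-0.1, -0.16, 0], [0, 0, 0]], [0, [-0.04, -0.18, 0], [0, 0, 0]]]'

```text
t: 7.18
tool_pos: [0.5685, -0.1532, 0.1066]
tool_rot: [3.09, 0.566, 0.005]
contact_force: [3.1, 1.3, -1.3]
opening: 0.0207
grip_force: 59.0
```

Emit:
play_rows --series '[[0, [0.04, -0.18, 0], [0, 0, 0]], [0, [0.1, -0.16, 0], [0, 0, 0]], [0, [0.16, -0.1, 0], [0, 0, 0]], [0, [0.18, -0.04, 0], [0, 0, 0]], [0, [0.18, 0.04, 0], [0, 0, 0]], [0, [0.16, 0.1, 0], [0, 0, 0]], [0, [0.1, 0.16, 0], [0, 0, 0]], [0, [0.04, 0.18, 0], [0, 0, 0]]]'

```text
t: 8.18
tool_pos: [0.6129, -0.1372, 0.105]
tool_rot: [-3.089, -0.566, 0.002]
contact_force: [-0.4, -1.9, -1.7]
opening: 0.021
grip_force: 59.1
```

```bash
cat > beads.py <<'E'
from h import *
import sys
o=ctrl.get_obs();print(o["t"],o["tool_pos"],o["contact_force"])
k=sys.argv[1];ims=[]
for n in("top","side"):
    d=snap(n,f"pics/{n}{k}.png");h=cv2.cvtColor(d["color"],cv2.COLOR_BGR2HSV).astype(int);H,S,V=h[...,0],h[...,1],h[...,2]
    for nm,a,b in(("g",45,90),("o",8,22)):
        m=((S>130)&(V>60)&(H>a)&(H<b)).astype(np.uint8);N,_,st,c=cv2.connectedComponentsWithStats(m)
        for i in range(1,N):
            w=ray(d,*c[i],.014)
            if st[i,4]>3 and np.hypot(*(w[:2]-[.59,-.146]))<.07: print(n,nm,st[i,4],np.round(w[:2],3))
    u,v=map(int,proj(d,[.589,-.146,.03]));ims.append(cv2.resize(d["color"][v-25:v+25,u-25:u+25],(390,390),interpolation=cv2.INTER_CUBIC))
cv2.imwrite(f"pics/b{k}.png",np.hstack(ims))
E
python3 beads.py 3
```

```text
8.175 [ 0.61286527 -0.13722539  0.10501065] [-0.39764876 -1.87783046 -1.65992157]
top g 6 [ 0.584 -0.109]
top g 13 [ 0.557 -0.153]
side g 5 [ 0.623 -0.148]
side o 20 [ 0.593 -0.177]
side o 4 [ 0.615 -0.135]
```

View pics/b3.png

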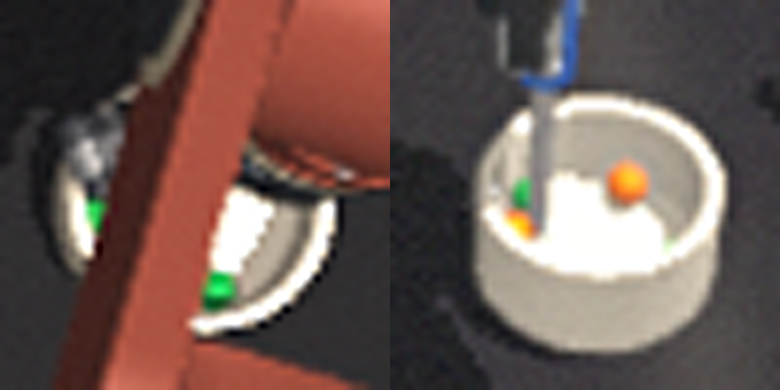

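The rod sits at the left inside wall of the dish and the pellets have been pushed out to the wall (one orange at (628,183) in the side crop). I'll stir another turn.

Emit:
play_rows --series '[[0, [-0.04, 0.18, -0.02], [0, 0, 0]], [0, [-0.1, 0.16, 0], [0, 0, 0]], [0, [-0.16, 0.1, 0], [0, 0, 0]], [0, [-0.18, 0.04, 0], [0, 0, 0]], [0, [-0.18, -0.04, 0], [0, 0, 0]], [0, [-0.16, -0.1, 0], [0, 0, 0]], [0, [-0.1, -0.16, 0], [0, 0, 0]], [0, [-0.04, -0.18, 0], [0, 0, 0]]]'

```text
t: 9.28
tool_pos: [0.569, -0.1542, 0.1076]
tool_rot: [3.087, 0.566, 0.006]
contact_force: [5.5, -0.9, -0.6]
opening: 0.0208
grip_force: 59.2
```

Emit:
play_rows --series '[[0, [0.04, -0.18, 0], [0, 0, 0]], [0, [0.1, -0.16, 0], [0, 0, 0]], [0, [0.16, -0.1, 0], [0, 0, 0]], [0, [0.18, -0.04, 0], [0, 0, 0]], [0, [0.18, 0.04, 0], [0, 0, 0]], [0, [0.04, 0.22, 0], [0, 0, 0]], [0, [-0.08, 0.17, 0], [0, 0, 0]], [0, [-0.15, 0.06, 0], [0, 0, 0]]]'

```text
t: 10.28
tool_pos: [0.5898, -0.1466, 0.1063]
tool_rot: [-3.089, -0.565, 0.001]
contact_force: [0.3, -0.8, -0.8]
opening: 0.0204
grip_force: 59.2
```

```bash
python3 beads.py 4
```

```text
10.275 [ 0.58981677 -0.14656135  0.1063105 ] [ 0.31672099 -0.83515807 -0.81905411]
top g 13 [ 0.597 -0.113]
top o 23 [ 0.617 -0.128]
side g 12 [ 0.615 -0.164]
side o 18 [ 0.577 -0.178]
side o 8 [ 0.614 -0.133]
```

View pics/b4.png

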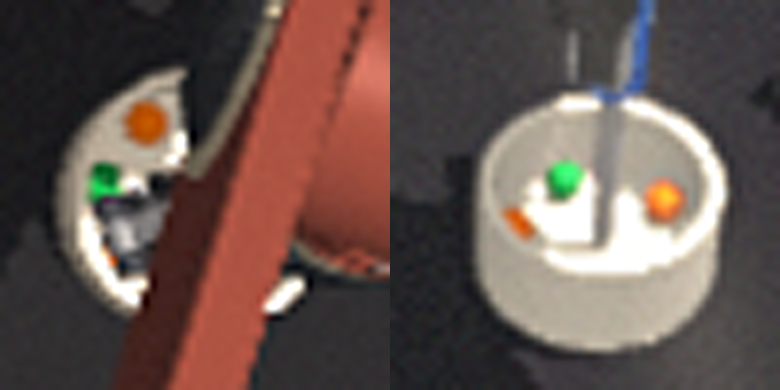

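Four or five pellets are visible around the wall and one green is hidden behind the arm, so I'll lift the rod and move aside to see them all.

Emit:
play_rows --series '[[0, [0, 0, -0.2], [0, 0, 0]], [0, [0, 0, -0.4], [0, 0, 0]], [0, [0, 0, -0.6], [0, 0, 0]], [0, [0, 0, -0.7], [0, 0, 0]], [0, [0, 0, -0.7], [0, 0, 0]], [0, [0, 0, -0.4], [0, 0, 0]], [0, [-0.05, -0.2, -0.1], [0, 0, 0]], [0, [-0.1, -0.4, 0], [0, 0, 0]]]'

```text
t: 11.38
tool_pos: [0.5717, -0.1198, 0.261]
tool_rot: [-3.089, -0.566, 0.002]
contact_force: [-1.2, 0.1, -1.8]
opening: 0.0209
grip_force: 59.3
```

Emit:
play_rows --series '[[0, [-0.15, -0.6, 0], [0, 0, 0]], [0, [-0.15, -0.6, 0], [0, 0, 0]], [0, [-0.15, -0.6, 0], [0, 0, 0]], [0, [-0.1, -0.4, 0], [0, 0, 0]], [0, [-0.05, -0.2, 0], [0, 0, 0]], [0, [0, 0, 0], [0, 0, 0]]]'

```text
t: 12.12
tool_pos: [0.5017, -0.0187, 0.2615]
tool_rot: [3.09, 0.568, -0.0]
contact_force: [0.6, -0.0, -0.9]
opening: 0.02
grip_force: 59.3
```

```bash
python3 beads.py 5
```

```text
12.125 [ 0.50166763 -0.01871598  0.26151865] [ 0.61219273 -0.03072228 -0.86395197]
top g 16 [ 0.617 -0.16 ]
top g 12 [ 0.596 -0.113]
top g 16 [ 0.558 -0.137]
top o 19 [ 0.618 -0.128]
top o 22 [ 0.579 -0.175]
top o 12 [ 0.57  -0.118]
side g 13 [ 0.615 -0.163]
side o 18 [ 0.577 -0.178]
```

View pics/b5.png

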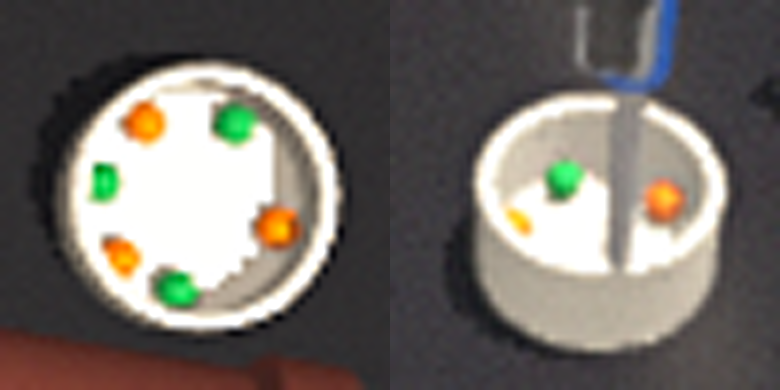

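All six pellets are in the dish. Whichever way I pair same-coloured pellets, each is more than 18 mm from any starting spot. Next I'll cross the line with the tip about 16 cm up.

Emit:
play_rows --series '[[0, [0.05, -0.2, 0], [0, 0, 0]], [0, [0.1, -0.45, 0], [0, 0, 0]], [0, [0.15, -0.6, 0], [0, 0, 0]], [0, [0.15, -0.65, 0], [0, 0, 0]], [0, [0.15, -0.65, 0], [0, 0, 0]], [0, [0.15, -0.65, 0], [0, 0, 0]], [0, [0.15, -0.6, 0], [0, 0, 0]], [0, [0.12, -0.5, 0], [0, 0, 0]]]'

```text
t: 13.22
tool_pos: [0.4732, 0.2014, 0.2618]
tool_rot: [-3.09, -0.567, 0.0]
contact_force: [1.0, -0.5, -1.8]
opening: 0.0204
grip_force: 59.3
```

Emit:
play_rows --series '[[0, [0.08, -0.33, 0], [0, 0, 0]], [0, [0, 0, 0.2], [0, 0, 0]], [0, [0, 0, 0.2], [0, 0, 0]], [0, [0, 0, 0.1], [0, 0, 0]], [0, [0, 0, 0], [0, 0, 0]], [0, [0, 0, 0], [0, 0, 0]]]'

```text
t: 13.98
tool_pos: [0.4715, 0.2166, 0.2371]
tool_rot: [-3.09, -0.566, -0.001]
contact_force: [0.5, -0.4, -1.4]
opening: 0.0207
grip_force: 59.3
```

```bash
python3 - <<'E'
from h import *
o=ctrl.get_obs();p=o["tool_pos"];print(o["t"],p,o["tool_rot"],plan([.471,.2175,.208])/.05)
ims=[]
for n in("top","side"):
    d=snap(n,f"pics/{n}6.png"); u,v=map(int,proj(d,[.471,.2175,.11]));c=d["color"][v-25:v+25,u-25:u+25];print(n,u,v,"tip",proj(d,p-[0,0,.097]),"hb",proj(d,p-[0,0,.012]),"port",proj(d,[.4715,.2178,.1]));ims.append(cv2.resize(c,(390,390),interpolation=cv2.INTER_CUBIC))
cv2.imwrite("pics/c6.png",np.hstack(ims))
E
```

```text
13.975 [0.4714544  0.21657095 0.23709253] [-3.09019347e+00 -5.65781680e-01 -7.88367462e-04] [-0.00220575 -0.02063009  0.58184836]
top 177 230 tip (np.float64(175.6442432476445), np.float64(231.2340717171475)) hb (np.float64(168.61772902190606), np.float64(234.09476774153302)) port (np.float64(178.05535257607505), np.float64(230.04571693112098))
side 241 267 tip (np.float64(241.17859344733387), np.float64(259.5795852975251)) hb (np.float64(239.12980348892162), np.float64(237.3213312044142)) port (np.float64(241.67307150828222), np.float64(269.3178338734356))
```

View pics/c6.png

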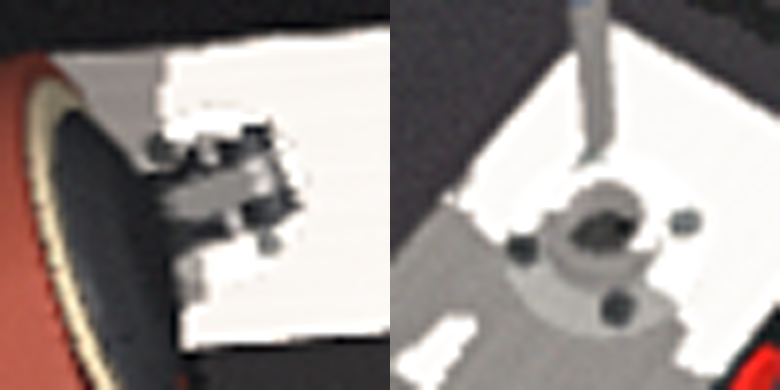

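The tip is above the collar at about (242,261) native in the side view, though the rod may have slid a little in the grip. I'll check its length numerically on the saved frames.

```bash
python3 - <<'E'
from h import *
P={2:[.58809,-.14527,.17814],4:[.58982,-.14656,.10631],5:[.50167,-.01872,.26152],6:[.47145,.21657,.23709]}
for k,p in P.items():
    d=dict(np.load(f"pics/side{k}.png.npz"));p=np.array(p);hb=np.array(proj(d,p-[0,0,.012]));tp=np.array(proj(d,p-[0,0,.097]))
    h=cv2.cvtColor(d["color"],cv2.COLOR_BGR2HSV).astype(int);m=(h[...,0]>100)&(h[...,0]<125)&(h[...,1]>130)&(h[...,2]>60)
    ys,xs=np.nonzero(m);s=(abs(xs-hb[0])<9)&(abs(ys-hb[1])<25);ys,xs=ys[s],xs[s]
    print(k,"hb",hb.round(1),"tip",tp.round(1),"blue rows",ys.min(),ys.max(),[(int(y),int(xs[ys==y].min()),int(xs[ys==y].max())) for y in range(ys.max()-3,ys.max()+1) if (ys==y).any()])
g=cv2.cvtColor(d["color"],cv2.COLOR_BGR2GRAY)
print("cols 230-256"); 
for v in range(238,284): print(v,*g[v,230:257])
d2=dict(np.load("pics/side2.png.npz"));g2=cv2.cvtColor(d2["color"],cv2.COLOR_BGR2GRAY);print("side2 cols 284-304")
for v in range(140,168): print(v,*g2[v,284:304])
E
```

```text
2 hb [294.2 140.4] tip [292.6 162.8] blue rows 125 142 [(139, 299, 300), (140, 298, 299), (141, 298, 299), (142, 295, 298)]
4 hb [292.6 159. ] tip [291.2 179.3] blue rows 146 160 [(157, 298, 298), (158, 298, 298), (159, 297, 297), (160, 297, 297)]
5 hb [295.1 157.6] tip [293.2 182.6] blue rows 139 159 [(156, 300, 301), (157, 300, 301), (158, 300, 301), (159, 295, 300)]
6 hb [239.1 237.3] tip [241.2 259.6] blue rows 220 240 [(237, 243, 245), (238, 243, 245), (239, 243, 245), (240, 242, 244)]
cols 230-256
238 57 71 46 37 48 43 47 40 39 74 146 155 157 78 67 66 69 57 61 59 58 34 32 32 42 34 31
239 59 61 49 43 43 45 41 39 41 74 146 150 137 74 71 72 57 60 64 63 59 42 30 37 32 34 33
240 58 61 54 50 50 45 42 40 49 92 144 133 95 76 63 63 59 60 63 59 56 55 42 39 36 37 40
241 58 59 61 62 60 61 54 46 61 103 123 108 94 102 60 56 61 62 57 63 59 58 63 41 40 28 36
242 54 60 58 62 59 61 60 55 65 104 122 127 142 125 65 56 59 66 58 61 56 62 61 58 39 42 33
243 60 53 62 56 52 58 57 59 73 119 143 147 138 125 65 56 55 58 63 57 61 59 61 62 63 61 48
244 59 65 62 62 62 61 58 55 69 115 139 139 141 126 101 71 5
[... 5616 characters left out ...]
9 78 85 118 143 150 128 74 71 71 71 72 66 66
160 57 60 78 110 124 150 158 196 190 131 139 140 115 88 80 72 68 69 67 73
161 121 163 213 240 247 254 255 255 255 160 137 143 168 196 192 152 93 69 62 63
162 254 255 255 255 255 243 225 200 190 134 138 173 254 255 255 254 204 152 88 60
163 255 255 221 203 188 175 173 167 166 152 148 160 178 184 207 251 255 254 215 126
164 220 202 181 181 179 170 171 174 172 171 169 169 169 167 164 172 196 253 255 245
165 189 175 177 184 177 175 174 174 173 174 171 171 169 165 164 167 159 177 232 255
166 196 194 189 188 182 177 174 176 171 172 169 173 169 171 170 166 163 160 160 210
167 199 192 192 187 177 175 178 169 175 176 173 171 169 168 168 166 164 162 155 154
```

The rod has not slipped: its handle-to-shaft offset is the same in the frames before and after stirring. The tip is over the mouth to within about 2 mm, so I'll lower it to about 12 mm above.

Emit:
play_rows --series '[[0, [0, 0, 0.15], [0, 0, 0]], [0, [0, 0, 0.15], [0, 0, 0]], [0, [0, 0, 0.15], [0, 0, 0]], [0, [0, 0, 0.1], [0, 0, 0]], [0, [0, 0, 0], [0, 0, 0]], [0, [0, 0, 0], [0, 0, 0]], [0, [0, 0, 0], [0, 0, 0]], [0, [0, 0, 0], [0, 0, 0]]]'

```text
t: 15.08
tool_pos: [0.4713, 0.2169, 0.2096]
tool_rot: [-3.09, -0.567, -0.001]
contact_force: [-0.0, -0.6, -1.7]
opening: 0.0205
grip_force: 59.3
```

```bash
python3 - <<'E'
from h import *
o=ctrl.get_obs();p=o["tool_pos"];print(o["t"],p,np.abs(o["dq"]).max(),o["contact_force"])
d=snap("side","pics/side7.png");print("tip",proj(d,p-[0,0,.097]),"port",proj(d,[.4715,.217,.1]))
g=cv2.cvtColor(d["color"],cv2.COLOR_BGR2GRAY)
for v in range(258,280): print(v,*g[v,230:256])
E
```

```text
15.075 [0.47134956 0.21692171 0.20960715] 0.002981687990550593 [-0.00798052 -0.56752576 -1.66624621]
tip (np.float64(241.7105937966561), np.float64(266.20790337243403)) port (np.float64(241.9026006699146), np.float64(269.0710621439458))
258 190 255 255 252 250 251 251 251 252 255 216 133 134 131 151 242 255 252 250 251 250 251 251 251 250 250
259 255 255 253 251 251 251 251 250 252 255 237 140 131 133 144 223 255 251 251 250 251 250 251 251 250 250
260 255 254 251 251 251 251 251 251 252 255 238 138 135 137 137 226 255 252 250 250 251 252 251 250 251 251
261 255 252 251 252 252 251 251 251 253 255 210 130 135 130 149 235 255 254 252 251 251 251 250 250 251 251
262 255 252 252 252 251 250 251 253 255 255 157 124 136 136 157 253 255 255 255 254 253 251 250 251 251 251
263 255 254 252 251 250 251 254 255 255 225 197 140 135 133 135 222 255 255 255 255 255 254 252 251 251 252
264 255 254 251 251 252 255 255 255 255 251 255 183 137 132 134 197 255 255 255 255 255 255 254 252 251 251
265 255 253 250 252 255 255 255 254 254 255 255 184 134 137 132 159 249 255 255 255 255 255 255 255 253 251
[... 768 characters left out ...]
08 62 73 68 68 73 77 111 139 159 134 195 255 255 255 255 255
274 140 80 63 61 86 145 136 139 146 141 124 122 99 110 107 113 145 149 140 131 213 255 255 255 255 255
275 146 129 91 79 106 158 148 132 135 150 147 148 143 145 147 146 148 144 127 152 253 255 255 255 255 255
276 153 181 159 145 180 183 171 134 130 139 142 144 149 147 150 144 140 133 127 175 255 255 255 255 255 255
277 149 179 186 181 183 179 174 152 135 132 131 138 134 138 138 142 135 137 138 162 187 229 255 255 255 252
278 142 156 179 181 177 172 179 179 164 146 136 135 139 145 139 130 139 157 157 168 168 173 234 255 255 246
279 139 144 167 177 175 175 181 183 179 176 161 154 155 136 100 93 129 169 177 172 172 168 175 197 212 255
```

```bash
python3 -c "
from station import ctrl
print(ctrl.finish_job())"
```

```text
the job is handed in; nothing more can be done
None
```

I stirred the pellets and carried the rod over the gas line. I handed the job in at about 15 s with the rod held upright and still, its tip about 12 mm above the port mouth; all six pellets were still in the dish at the last look, just before the crossing. No verdict came back.

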